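# Put the bench kit back into its holders

### The job

Put the four loose items back into the wooden holders made for them: stand the brown bottle upright in the middle-sized round well and the small green-capped vial upright in the smallest round well, lay the matchbox flat inside the rectangular tray and the roll of black tape flat inside the widest, shallow round dish. Everything must end inside its holder, resting on the holder's floor and not on a rim or lip. Leave the orange-stickered flask and the grey jar standing where they are.

Things in the scene. Friction and masses are not known exactly. Their poses are not given: they have to be found in the camera images.
- bottle: loose brown glass bottle with black cap and paper label, 43 mm across, 96 mm tall, standing upright; its straight body reaches up to 57 mm, then comes a neck of 22 mm with the cap on it, about 26 mm across. Origin at the centre of its underside, z up; round, so its yaw means nothing. About 0.12 kg; can be gripped on the body from above.
- vial: loose small clear glass vial with dark green cap and white label, 25 mm across, 58 mm tall, standing upright. Origin at the centre of its underside, z up; round, so its yaw means nothing. About 0.03 kg.
- matchbox: loose matchbox with red top, lying flat, 38 mm (its x) by 60 mm (its y), 15 mm high. Origin at the centre of its underside, z up. Grip it across the 38 mm width; its inner drawer stands 8 mm out at the +y end and does not move.
- tape: loose roll of black adhesive tape lying flat, 58 mm across, 19 mm high, with a light brown core; the hole is not open in the simulation (grip the roll across its outside). Origin at the centre of its underside, z up; round, so its yaw means nothing. About 0.05 kg.
- large_well: fixed holder: round wooden dish, 74 mm across and 16 mm high outside, with the deep round well of middle width: 58 mm across with a grey floor 4 mm above the worktop, rim 16 mm above the worktop. For the bottle. Origin at the centre of its underside, z up; round, so its yaw means nothing. 
- small_well: fixed holder: round wooden dish, 56 mm across and 16 mm high outside, with the smallest deep round well: 40 mm across with a grey floor 4 mm above the worktop, rim 16 mm above the worktop. For the vial. Origin at the centre of its underside, z up; round, so its yaw means nothing. 
- short_tray: fixed holder: shallow wooden tray, inside 54 mm (its x) by 76 mm (its y), with a grey floor 4 mm above the worktop and a lip 6 mm thick whose top is 8 mm above the worktop. For the matchbox. Origin at the centre of its underside, z up.
- wide_dish: fixed holder: the widest and lowest round wooden dish, 90 mm across and 8 mm high outside, inside 74 mm across with a grey floor 4 mm above the worktop, rim 8 mm above the worktop. For the roll of tape. Origin at the centre of its underside, z up; round, so its yaw means nothing. 
- flask: bystander, loose: small conical glass flask with an orange sticker, 47 mm across, 77 mm tall, upright, standing among the work. Leave it alone. Origin at the centre of its underside, z up; round, so its yaw means nothing. 
- grey_jar: bystander, loose: small wide glass jar filled with grey, 47 mm across, 46 mm tall, upright, standing on a green plate 6 mm thick that lies on the worktop. Leave it alone. Origin at the centre of its underside, z up; round, so its yaw means nothing. 
Not all that is in view belongs to the job. Leave any turquoise look-alike of the tape alone. Leave any blue look-alike of the matchbox alone.

How it is judged:
At the end, for the whole second after the job is handed in: Each item rests on the floor of its own holder (bottle, vial within 12 mm of its centre, upright within 0.1 rad; tape within 13 mm, matchbox within 15 mm and 0.3 rad, both flat within 0.04 rad), released, at rest; flask and grey jar upright within 20 mm of their start (horizontal distance between bottle and large_well below 0.012 m and z of bottle in the frame of large_well between 0.001 and 0.008 m and linear speed of each of bottle, vial, matchbox, tape below 0.02 m/s and angle between each of bottle, vial's own z axis and vertical below 0.1 rad and horizontal distance between vial and small_well below 0.012 m and z of vial in the frame of small_well between 0.001 and 0.008 m and horizontal distance between matchbox and short_tray below 0.015 m and z of matchbox in the frame of short_tray between 0.001 and 0.008 m and angle between each of matchbox, tape's own z axis and vertical below 0.04 rad and angle between the y axis of matchbox and the y axis of short_tray, either way round below 0.3 rad and horizontal distance between tape and wide_dish below 0.013 m and z of tape in the frame of wide_dish between 0.001 and 0.008 m and not (distance of flask from where it was at the start of the episode above 0.02 m or angle between flask's own z axis and vertical above 0.3 rad) and not (distance of grey_jar from where it was at the start of the episode above 0.02 m or angle between grey_jar's own z axis and vertical above 0.3 rad)); the robot touches nothing.
It fails at once if the flask with the orange sticker is pushed more than 20 mm away or tipped (distance of flask from where it was at the start of the episode above 0.02 m or angle between flask's own z axis and vertical above 0.3 rad).
It fails at once if the grey jar is pushed more than 20 mm away or tipped (distance of grey_jar from where it was at the start of the episode above 0.02 m or angle between grey_jar's own z axis and vertical above 0.3 rad).
It also fails if it takes over 128 s, if anything falls off the work surface, if the arm or the gripper's body presses on something with over 40 N, if the wrist force passes 120 N, or if a joint passes its speed limit or range.

### The arm

A 7-joint arm with a two-finger parallel gripper is mounted at the origin on a cart in front of the work surface, level with it; the furniture and walls round the work are solid. World frame = base frame: x ahead of the robot, y to its left, z up, the work surface at z = 0. Lengths are in m, angles in rad, forces in N, time in s.
With the tool pointing down it reaches from about 0.4 to 0.875 m from the base axis. Payload 19.3 kg.
Tool frame: the origin (TCP) lies at the very end of the fingers, on their centre line; the grasp point (between the pads) lies 19 mm behind it; z points along the fingers, y is the line along which they close (so a half turn about z gives the same grasp; the last joint's range is limited). The gripper opens to 85 mm and grips with 20 to 120 N. Pads are 22 mm wide; open, the fingers measure 114 mm over their backs; the gripper's body (76 mm by 85 mm) begins 54 mm behind the grasp point. The pads swing forward as they close: fully open they stand 13 mm farther back than shut.
Start: joints at [1.09, 0.521, -0.036, 1.599, 0.021, 1.021, -0.113], TCP at [0.25, -0.573, 0.231] pointing down, gripper open.
Joint ranges: [-2.91, 2.91], [-0.3, 2.13], [-1.5, 1.42], [0.17, 2.43], [-1.26, 4.41], [0.16, 1.93], [-2.52, 2.52]. Speed limits (rad/s): [1.89, 1.89, 2.39, 2.39, 3.01, 3.01, 3.01].

### API

Orientations are given as [roll, pitch, yaw] about the fixed x, y, z axes, in that order (R = Rz(yaw) Ry(pitch) Rx(roll)).
In Python, from workcell import bot gives the robot as it stands.
- The arm moves only by the tool servo_tool, never from a script. Its argument "plan" is a list of rows, each a list of 7 numbers: the finger opening in cm, from 0 to 8.54, then the shift along the tool's x, y, z in cm, then the turn, a rotation vector about the tool's x, y, z in degrees. In form: [[fingers, x, y, z, wx, wy, wz], ...]. A call has 1 to 10 rows; each row is the pose to reach, as a shift and turn from the pose commanded when the call began, along the tool's axes at that moment; what a row does not reach only later rows make up. A row lasts 1/10 s, in which the tool goes at most 50 mm and 8.59 degrees, less where a joint would pass 70% of its speed; a pose out of reach is approached as far as the arm can. A call with a gripper value outside its range is refused whole. The fingers move at their own pace and stop on an object; "force" is the grip in N (left out, the last holds). Time passes only in rows, so rows that repeat a pose let the fingers close. It gives the time, the measured TCP pose, the force, the opening and the grip force at its end, in the units of the state.
- bot.observe(): the state, without advancing time (a new reading comes with each control period).
- bot.grab_frame(name): name is "side" or "top"; returns a dict with "frame" (480x640x3 uint8, blue, green, red), "mtx" (3x3 intrinsics, pixels), "R" (3x3) and "t" (3): a world point X has camera coordinates R X + t. Camera axes: x right, y down, z forward; pixel columns grow to the right and rows downward; lengths in m; the calibration is good to about 2 mm. A picture is of the moment at which its call begins. There is no depth.
- bot.job_done(): hands the job in; it is judged then, once.
The state is a dict: "clock": time; "qpos": joint angles; "qd": joint speeds; "joint_efforts": joint torques, N m; "position": TCP position; "tool_rot": TCP orientation; "force": force on the tool from outside, world axes, zero at the start; "moment": the same for the moment, N m; "grip_width": finger opening in m; "finger_force": force on a finger pad.
Only numpy, scipy, OpenCV 4.12 (cv2) and the standard library are available. Lean on these libraries where they do the work, as an engineer would, in place of code of your own. Each camera call takes 0.05 s, during which the arm holds its last target. There are 200 camera calls.

## Working session

There is one attempt and no reset: what is moved stays moved. The work goes in short steps, Python scripts to look and compute and a tool call to move; the robot and the scene stay as the last step left them, time stands still between calls to the robot, and variables do not carry over. Pictures are saved under pics/ and viewed, at most 14 in all, crops included, and the job is handed in when it is done.

Besides the shell and the picture viewer there is one more tool, called after ">>>" by a JSON object that holds its "name" and its "arguments", one argument or row to a line. servo_tool: Moves the arm, as the interface text tells. Its arguments: {"type":"object","properties":{"plan":{"type":"array","items":{"type":"array","items":{"type":"number"}}},"force":{"type":"number"}},"required":["plan"]}

```bash
mkdir -p pics; ls
python3 - <<'E'
from workcell import bot
import cv2,numpy as np
for n in("top","side"):
    d=bot.grab_frame(n); cv2.imwrite(f"pics/{n}0.png",d["frame"]); np.savez(n+".npz",**d)
    print(n,d["mtx"].round(1).tolist(),(-d["R"].T@d["t"]).round(3),d["R"].round(3).tolist())
s=bot.observe();print(s)
E
```

```text
pics
top [[553.4, 0.0, 321.6], [0.0, 553.4, 241.0], [0.0, 0.0, 1.0]] [ 0.327 -0.049  1.278] [[0.002, -1.0, -0.01], [-0.981, -0.0, -0.195], [0.195, 0.01, -0.981]]
side [[516.7, 0.0, 321.5], [0.0, 516.7, 236.3], [0.0, 0.0, 1.0]] [ 0.588 -0.948  0.634] [[1.0, -0.002, 0.007], [0.004, -0.542, -0.84], [0.005, 0.84, -0.542]]
{'clock': 0.1, 'qpos': array([ 1.08980763,  0.52195561, -0.0363505 ,  1.59992227,  0.02116359,
        1.02110939, -0.11276537]), 'qd': array([-0.00029171, -0.00128719, -0.00114529, -0.00153732, -0.00010987,
        0.00192379, -0.00093797]), 'joint_efforts': array([ 4.33655092e-03, -9.28486490e+01,  1.98423207e+00, -3.70533729e+01,
        1.80535245e-02,  5.21909416e-03,  9.63590765e-05]), 'position': array([ 0.24945692, -0.57273859,  0.23079256]), 'tool_rot': array([-3.14058114e+00,  2.79103632e-05,  4.10812814e-01]), 'force': array([-0.46296996,  0.21648615,  0.12000366]), 'moment': array([-0.02039226, -0.01433336, -0.00810632]), 'finger_force': 0.0, 'grip_width': 0.08555031506318486}
```

View pics/top0.png

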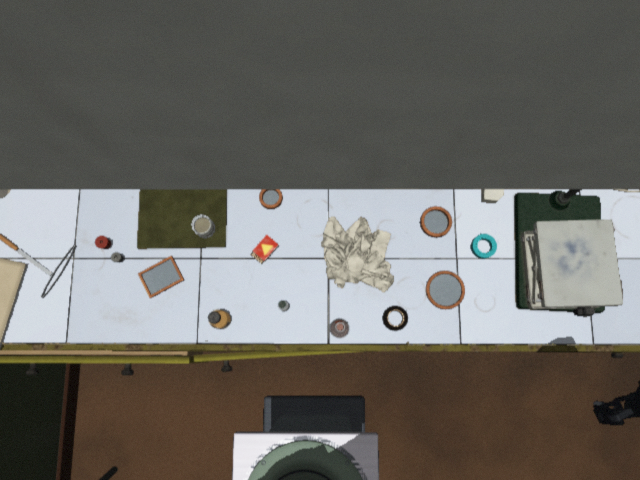

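View pics/side0.png

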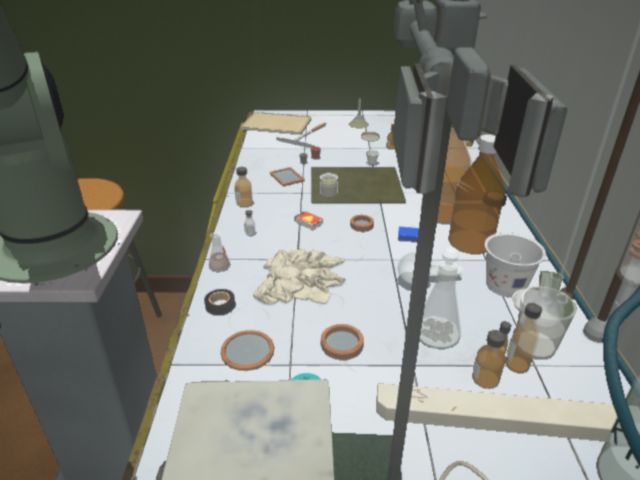

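Top view: bottle (219,318), vial candidates (284,305) and (117,257), matchbox (264,248), tape (395,317), flask (339,327), jar (202,224). Holders: tray (161,277), small well (271,198), large well (436,221), wide dish (445,289). The tape look-alike is turquoise at (484,245); the matchbox look-alike is blue at side (408,234). I'll measure these and enlarge the vial candidates.

```bash
cat > h.py <<'E'
import numpy as np,cv2
def ray(d,p):
    K=d["mtx"];v=np.array([(p[0]-K[0,2])/K[0,0],(p[1]-K[1,2])/K[1,1],1.])
    return -d["R"].T@d["t"],d["R"].T@v
def plane(d,p,z):
    c,r=ray(d,p);return c+r*(z-c[2])/r[2]
def proj(d,X):
    x=d["R"]@np.asarray(X,float)+d["t"];return (d["mtx"]@x)[:2]/x[2]
def cut(d,mask,box):
    x,y,w,h=box;m=np.zeros_like(mask);m[y:y+h,x:x+w]=mask[y:y+h,x:x+w]
    cs=cv2.findContours(m,cv2.RETR_EXTERNAL,cv2.CHAIN_APPROX_NONE)[0]
    return max(cs,key=cv2.contourArea)
def ground(d,c,z): # contour -> xy on plane z (mm)
    return np.array([plane(d,p,z)[:2]*1000 for p in c.reshape(-1,2)],np.float32)
E
python3 - <<'E'
from h import *
t=dict(np.load("top.npz"));s=dict(np.load("side.npz"))
hsv=cv2.cvtColor(t["frame"],cv2.COLOR_BGR2HSV);H,S,V=cv2.split(hsv)
wood=((H<20)&(S>70)&(V>60)).astype(np.uint8)
sat=((S>90)).astype(np.uint8)
dark=(V<90).astype(np.uint8)
for n,m,b,z in [("tray",wood,(130,250,60,55),.008),("small",wood,(252,180,40,35),.016),("large",wood,(412,198,50,45),.016),("dish",wood,(418,262,55,55),.008),("match",sat,(242,228,45,42),.015),("tape",dark,(375,298,45,40),.019)]:
    c=cut(t,m,b);g=ground(t,c,z);r=cv2.minAreaRect(g);e=cv2.fitEllipse(g)
    print(n,"rect",np.round(r[0]),np.round(r[1]),round(r[2],1),"ell",np.round(e[0]),np.round(e[1]))
for n,p,z in [("bottlecap",(214,317),.096),("vialA",(284,304),.058),("vialB",(117,257),.04),("flask",(339,327),.077),("jar",(202,222),.052)]:
    X=plane(t,p,z);print(n,X.round(3),"side px of top",proj(s,X).round())
X=plane(t,(565,197),0.1);print("stand",X,proj(s,X))
A=cv2.resize(t["frame"][285:345,195:355],None,fx=5,fy=5,interpolation=cv2.INTER_CUBIC)
B=cv2.resize(s["frame"][140:290,190:350],None,fx=5,fy=5,interpolation=cv2.INTER_CUBIC)
B=cv2.resize(B,(320,300));C=cv2.resize(s["frame"][135:245,225:335],None,fx=4.36,fy=4.36,interpolation=cv2.INTER_CUBIC)
D=cv2.resize(t["frame"][225:285,85:145],(300,300),interpolation=cv2.INTER_CUBIC)
out=np.zeros((600,800,3),np.uint8);out[:300,:]=A;out[300:,:300]=D;out[300:,300:780]=cv2.resize(s["frame"][140:240,225:385],(480,300),interpolation=cv2.INTER_CUBIC)
cv2.imwrite("pics/crop1.png",out)
E
```

```text
tray rect [496. 338.] [66. 87.] 29.1 ell [496. 337.] [ 73. 102.]
small rect [680.  86.] [52. 46.] 89.9 ell [683.  85.] [48. 50.]
large rect [ 624. -303.] [71. 70.] 90.0 ell [ 624. -303.] [69. 72.]
dish rect [ 466. -320.] [86. 86.] 44.0 ell [ 466. -319.] [85. 86.]
match rect [561.  97.] [36. 55.] 51.2 ell [561.  96.] [40. 62.]
tape rect [ 401. -202.] [51. 54.] 0.1 ell [ 401. -201.] [52. 54.]
bottlecap [0.397 0.192 0.096] side px of top [240. 167.]
vialA [0.428 0.046 0.058] side px of top [247. 211.]
vialB [0.536 0.43  0.04 ] side px of top [301. 149.]
flask [ 0.377 -0.074  0.077] side px of top [213. 233.]
jar [0.614 0.236 0.052] side px of top [329. 176.]
stand [ 0.6593403  -0.57112137  0.1       ] [378.62784964 444.30977615]
```

View pics/crop1.png

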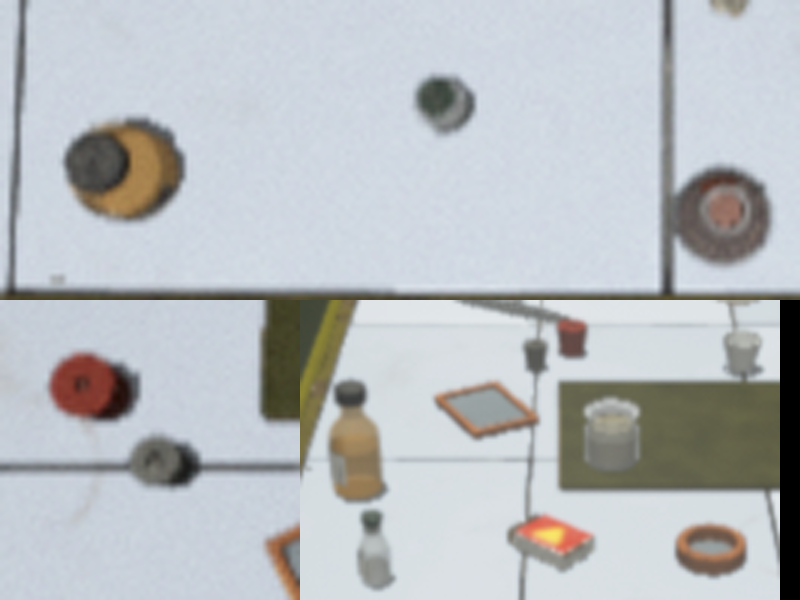

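The crop shows that (283,304) is the vial: it has a dark green cap and glass body, and stands about 58 mm high in the side view at (250,223). (117,257) is only a grey stopper. The brown bottle is at (219,318), and the flask with the orange sticker is at (339,327). The sizes match the ones given. Tape first.

```bash
cat > go.py <<'E'
import sys,numpy as np
from workcell import bot
from scipy.spatial.transform import Rotation as R
s=bot.observe();p=s["position"];r=R.from_euler("xyz",s["tool_rot"])
print("at",p.round(4),s["tool_rot"].round(3),"q",s["qpos"].round(2),"w",round(s["grip_width"],4),"F",s["force"].round(1),"t",round(s["clock"],1))
for a in sys.argv[1:]: # x,y,z,yawdeg: shift cm + turn deg in present tool frame
    x,y,z,w=map(float,a.split(","))
    print(a,"->",(r.inv().apply(np.array([x,y,z])-p)*100).round(1),np.degrees((r.inv()*R.from_euler("xyz",[np.pi,0,np.radians(w)])).as_rotvec()).round(1))
E
python3 go.py .401,-.202,.2,23.5 .401,-.202,.2,0
```

```text
at [ 0.2495 -0.5727  0.2308] [-3.141  0.     0.411] q [ 1.09  0.52 -0.04  1.6   0.02  1.02 -0.11] w 0.0856 F [-0.5  0.2  0.1] t 0.1
.401,-.202,.2,23.5 -> [ 28.7 -27.9   3.1] [-0.1  0.   0. ]
.401,-.202,.2,0 -> [ 28.7 -27.9   3.1] [-0.1  0.  23.5]
```

>>> {"name": "servo_tool", "arguments": {
  "plan": [
    [8.5,2.9,-2.8,0.3,0,0,0],
    [8.5,5.8,-5.6,0.6,0,0,0],
    [8.5,8.7,-8.4,0.9,0,0,0],
    [8.5,11.6,-11.2,1.2,0,0,0],
    [8.5,14.5,-14,1.5,0,0,0],
    [8.5,17.4,-16.8,1.8,0,0,0],
    [8.5,20.3,-19.6,2.1,0,0,0],
    [8.5,23.2,-22.4,2.4,0,0,0],
    [8.5,26.1,-25.2,2.7,0,0,0],
    [8.5,28.7,-27.9,3.1,0,0,0]
  ],
  "force": 40
}}

```text
clock: 1.1
position: [0.4018, -0.2009, 0.2002]
tool_rot: [3.142, -0.0, 0.411]
force: [1.5, 0.4, -1.4]
grip_width: 0.0847
finger_force: 0.0
```

```bash
python3 go.py .401,-.202,.005,23.5
python3 - <<'E'
from workcell import bot
from h import *
for n in("top","side"):
    d=bot.grab_frame(n); cv2.imwrite(f"pics/{n}1.png",d["frame"]); np.savez(n+"1.npz",**d)
t=cv2.imread("pics/top1.png");s=cv2.imread("pics/side1.png")
cv2.imwrite("pics/both1.png",np.hstack([cv2.resize(t[150:450,120:620],(400,240)),cv2.resize(s,(400,240)) if 0 else cv2.resize(s[0:400,:],(400,240))]))
E
```

```text
at [ 0.4018 -0.2009  0.2002] [ 3.142 -0.     0.411] q [ 0.48  0.29 -0.17  2.07  0.07  0.78 -0.9 ] w 0.0847 F [ 1.5  0.4 -1.4] t 1.1
.401,-.202,.005,23.5 -> [-0.1  0.1 19.5] [ 0.  -0.   0.1]
```

View pics/both1.png

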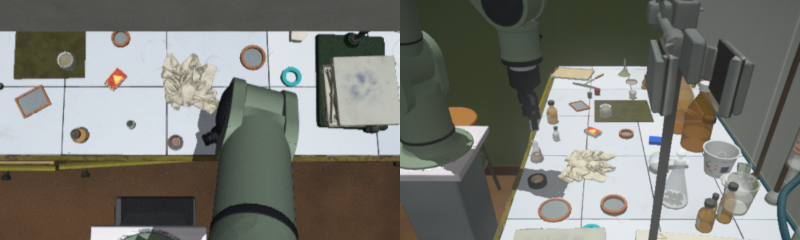

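The arm hovers over the tape at side (538,180 in the crop), with nothing in its way. Descending to grip.

>>> {"name": "servo_tool", "arguments": {
  "plan": [
    [8.5,0,0,4,0,0,0],
    [8.5,0,0,8,0,0,0],
    [8.5,0,0,12,0,0,0],
    [8.5,0,0,15,0,0,0],
    [8.5,0,0,17,0,0,0],
    [8.5,-0.1,0.1,18.5,0,0,0],
    [8.5,-0.1,0.1,19.5,0,0,0],
    [4,-0.1,0.1,19.5,0,0,0],
    [4,-0.1,0.1,19.5,0,0,0],
    [4,-0.1,0.1,19.5,0,0,0]
  ]
}}

```text
clock: 2.2
position: [0.4009, -0.204, 0.0062]
tool_rot: [3.141, -0.0, 0.411]
force: [-1.8, 2.3, 4.3]
grip_width: 0.0537
finger_force: 41.2
```

>>> {"name": "servo_tool", "arguments": {
  "plan": [
    [4,0,0,0,0,0,0],
    [4,0,0,0,0,0,0],
    [4,0,0,-1,0,0,0],
    [4,0,0,-3,0,0,0],
    [4,0,0,-5,0,0,0],
    [4,0,0,-7,0,0,0]
  ]
}}

```text
clock: 2.8
position: [0.4009, -0.2041, 0.077]
tool_rot: [3.141, -0.001, 0.411]
force: [0.3, 0.0, 0.2]
grip_width: 0.0538
finger_force: 42.5
```

```bash
python3 go.py .466,-.32,.075,23.5 .466,-.32,.009,23.5
```

```text
at [ 0.4009 -0.2041  0.077 ] [ 3.141e+00 -1.000e-03  4.110e-01] q [ 0.45  0.51 -0.14  2.17  0.15  0.47 -0.97] w 0.0538 F [0.3 0.  0.2] t 2.8
.466,-.32,.075,23.5 -> [ 1.3 13.2  0.2] [ 0. -0.  0.]
.466,-.32,.009,23.5 -> [ 1.3 13.2  6.8] [ 0. -0.  0.]
```

Gripped at 53.8 mm where 58 is expected, so I'll look at how it sits in the grip.

Run:
```python
from workcell import bot
from h import *
d=bot.grab_frame("side");np.savez("s2.npz",**d)
u,v=proj(d,(.401,-.204,.08)).astype(int);print(u,v)
cv2.imwrite("pics/s2.png",cv2.resize(d["frame"][v-60:v+60,u-80:u+80],(640,480),interpolation=cv2.INTER_CUBIC))
```

```text
214 270
```

View pics/s2.png

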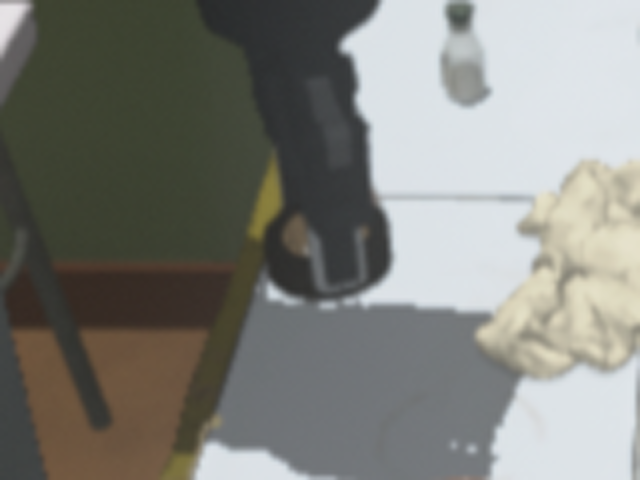

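The tape hangs flat, about 2-3 mm off-centre, which is well within tolerance. Placing it.

>>> {"name": "servo_tool", "arguments": {
  "plan": [
    [4,0.2,2.6,0,0,0,0],
    [4,0.4,5.2,0,0,0,0],
    [4,0.6,7.8,0,0,0,0],
    [4,0.8,10.4,0,0,0,0],
    [4,1.1,13.2,0,0,0,0],
    [4,1.1,13.2,2,0,0,0],
    [4,1.1,13.2,4,0,0,0],
    [4,1.1,13.2,5.6,0,0,0],
    [4,1.1,13.2,6.3,0,0,0],
    [4,1.1,13.2,6.6,0,0,0]
  ]
}}

```text
clock: 3.85
position: [0.4633, -0.3205, 0.0099]
tool_rot: [-3.141, 0.001, 0.411]
force: [-13.9, 9.9, 54.7]
grip_width: 0.0536
finger_force: 48.4
```

>>> {"name": "servo_tool", "arguments": {
  "plan": [
    [7.5,0,0,0,0,0,0],
    [7.5,0,0,0,0,0,0],
    [8,0,0,0,0,0,0],
    [8,0,0,-1,0,0,0],
    [8,0,0,-3,0,0,0],
    [8,0,0,-6,0,0,0],
    [8,0,0,-9,0,0,0],
    [8,0,0,-13,0,0,0],
    [8,0,0,-17,0,0,0],
    [8,0,0,-20,0,0,0]
  ]
}}

```text
clock: 4.85
position: [0.4638, -0.3207, 0.2128]
tool_rot: [3.14, -0.001, 0.411]
force: [-0.0, -0.1, -0.2]
grip_width: 0.0805
finger_force: 0.0
```

```bash
python3 go.py .428,.049,.2,23.5 .428,.049,.2,0 .397,.192,.2,23.5 .397,.192,.2,0
```

```text
at [ 0.4638 -0.3207  0.2128] [ 3.14e+00 -1.00e-03  4.11e-01] q [ 0.63  0.45 -0.18  1.78  0.1   0.92 -0.75] w 0.0805 F [-0.  -0.1 -0.2] t 4.8
.428,.049,.2,23.5 -> [ 11.5 -35.3   1.2] [ 0.1 -0.1  0. ]
.428,.049,.2,0 -> [ 11.5 -35.3   1.2] [ 0.1 -0.1 23.5]
.397,.192,.2,23.5 -> [ 14.3 -49.7   1.2] [ 0.1 -0.1  0. ]
.397,.192,.2,0 -> [ 14.3 -49.7   1.2] [ 0.1 -0.1 23.5]
```

>>> {"name": "servo_tool", "arguments": {
  "plan": [
    [8.5,1.4,-5,0,0,0,0],
    [8.5,2.8,-9.9,0.3,0,0,0],
    [8.5,4.3,-14.9,0.5,0,0,0],
    [8.5,5.7,-19.9,0.5,0,0,0],
    [8.5,7.2,-24.9,0.6,0,0,0],
    [8.5,8.6,-29.8,0.7,0,0,0],
    [8.5,10,-34.8,0.8,0,0,0],
    [8.5,11.4,-39.8,1,0,0,0],
    [8.5,12.9,-44.7,1.2,0,0,0],
    [8.5,14.4,-49.6,1.2,0,0,0]
  ]
}}

```text
clock: 5.85
position: [0.3988, 0.1768, 0.1983]
tool_rot: [3.141, -0.001, 0.411]
force: [1.1, -0.3, 0.8]
grip_width: 0.0847
finger_force: 0.0
```

```bash
python3 go.py .398,.191,.029,23.5
python3 - <<'E'
from workcell import bot
from h import *
t=bot.grab_frame("top")
hsv=cv2.cvtColor(t["frame"],cv2.COLOR_BGR2HSV);H,S,V=cv2.split(hsv)
c=cut(t,(V<75).astype(np.uint8),(415,260,65,60));g=ground(t,c,.023);print("tape",cv2.minAreaRect(g))
wood=((H<20)&(S>70)&(V>60)).astype(np.uint8)
g=ground(t,cut(t,wood,(418,262,55,55)),.008);print("dish",cv2.minAreaRect(g))
o=np.hstack([cv2.resize(t["frame"][255:325,405:485],(400,350)),cv2.resize(t["frame"][200:400,150:378],(400,350))]);cv2.imwrite("pics/t3.png",o)
E
```

```text
at [0.3988 0.1768 0.1983] [ 3.141e+00 -1.000e-03  4.110e-01] q [-0.22  0.29 -0.41  2.09  0.16  0.79 -1.88] w 0.0847 F [ 1.1 -0.3  0.8] t 5.8
.398,.191,.029,23.5 -> [ 0.5 -1.3 16.9] [ 0.  -0.1  0. ]
tape ((462.71783447265625, -318.4293518066406), (53.60573196411133, 57.91062545776367), 21.6757755279541)
dish ((465.8883972167969, -320.4742126464844), (85.85055541992188, 86.25907897949219), 43.97157669067383)
```

View pics/t3.png

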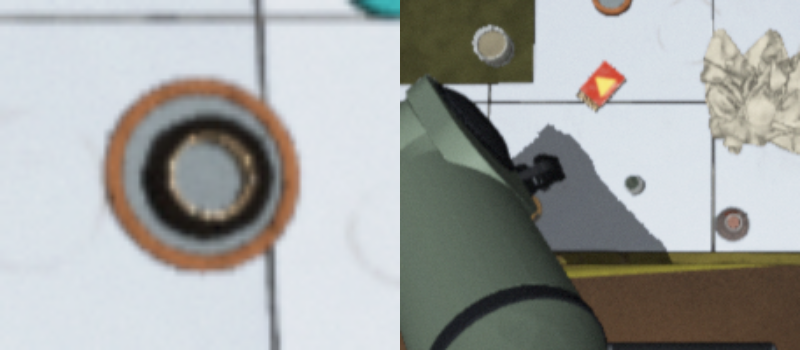

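The tape lies in its dish, about 3 mm from centre and clear of the rim. Now the bottle.

>>> {"name": "servo_tool", "arguments": {
  "plan": [
    [8.5,0.5,-1.3,0,0,0,0],
    [8.5,0.5,-1.3,0,0,0,0],
    [8.5,0.5,-1.3,0,0,0,0]
  ]
}}

```text
clock: 6.2
position: [0.3988, 0.1884, 0.1978]
tool_rot: [3.141, -0.0, 0.411]
force: [0.6, -0.8, 0.1]
grip_width: 0.0848
finger_force: 0.0
```

```bash
python3 go.py .398,.191,.032,23.5
```

```text
at [0.3988 0.1884 0.1978] [ 3.141 -0.     0.411] q [-0.24  0.3  -0.41  2.08  0.17  0.79 -1.91] w 0.0848 F [ 0.6 -0.8  0.1] t 6.2
.398,.191,.032,23.5 -> [ 0.  -0.3 16.6] [ 0. -0.  0.]
```

>>> {"name": "servo_tool", "arguments": {
  "plan": [
    [8.5,0,-0.3,3,0,0,0],
    [8.5,0,-0.3,6,0,0,0],
    [8.5,0,-0.3,9,0,0,0],
    [8.5,0,-0.3,12,0,0,0],
    [8.5,0,-0.3,14.5,0,0,0],
    [8.5,0,-0.3,16,0,0,0],
    [8.5,0,-0.3,16.6,0,0,0],
    [3,0,-0.3,16.6,0,0,0],
    [3,0,-0.3,16.6,0,0,0],
    [3,0,-0.3,16.6,0,0,0]
  ]
}}

```text
clock: 7.2
position: [0.3982, 0.1917, 0.0323]
tool_rot: [-3.141, -0.001, 0.41]
force: [-0.2, 0.1, 1.0]
grip_width: 0.0435
finger_force: 0.0
```

>>> {"name": "servo_tool", "arguments": {
  "plan": [
    [3,0,0,0,0,0,0],
    [3,0,0,0,0,0,0],
    [3,0,0,0,0,0,0],
    [3,0,0,0,0,0,0]
  ]
}}

```text
clock: 7.6
position: [0.3983, 0.1918, 0.0325]
tool_rot: [3.141, -0.002, 0.41]
force: [-1.8, -2.7, 14.4]
grip_width: 0.0398
finger_force: 38.4
```

```bash
python3 go.py .398,.191,.2,23.5
```

```text
at [0.3983 0.1918 0.0325] [ 3.141e+00 -2.000e-03  4.100e-01] q [-0.39  0.6  -0.25  2.2   0.39  0.38 -2.12] w 0.0398 F [-1.8 -2.7 14.4] t 7.6
.398,.191,.2,23.5 -> [ -0.    0.1 -16.7] [ 0.  -0.1  0. ]
```

>>> {"name": "servo_tool", "arguments": {
  "plan": [
    [3,0,0,-1,0,0,0],
    [3,0,0,-3,0,0,0],
    [3,0,0,-6,0,0,0],
    [3,0,0,-9,0,0,0],
    [3,0,0,-12,0,0,0],
    [3,0,0,-15,0,0,0],
    [3,0,0,-16.5,0,0,0],
    [3,0,0,-16.5,0,0,0]
  ]
}}

```text
clock: 8.4
position: [0.3984, 0.192, 0.199]
tool_rot: [3.142, -0.004, 0.41]
force: [-0.7, -0.4, -1.3]
grip_width: 0.0398
finger_force: 40.8
```

```bash
python3 go.py .624,-.303,.2,23.5;  python3 - <<'E'
from workcell import bot
from h import *
d=bot.grab_frame("side");np.savez("s4.npz",**d)
u,v=proj(d,(.398,.19,.2)).astype(int);print(u,v,proj(d,(.3985,.191,.167)))
cv2.imwrite("pics/s4.png",cv2.resize(d["frame"][v-70:v+80,u-100:u+100],(640,480),interpolation=cv2.INTER_CUBIC))
E
```

```text
at [0.3984 0.192  0.199 ] [ 3.142 -0.004  0.41 ] q [-0.23  0.3  -0.43  2.08  0.18  0.79 -1.92] w 0.0398 F [-0.7 -0.4 -1.3] t 8.4
.624,-.303,.2,23.5 -> [ 0.9 54.4 -0.1] [ 0.  -0.2  0. ]
236 126 [238.14868819 139.4865992 ]
```

View pics/s4.png

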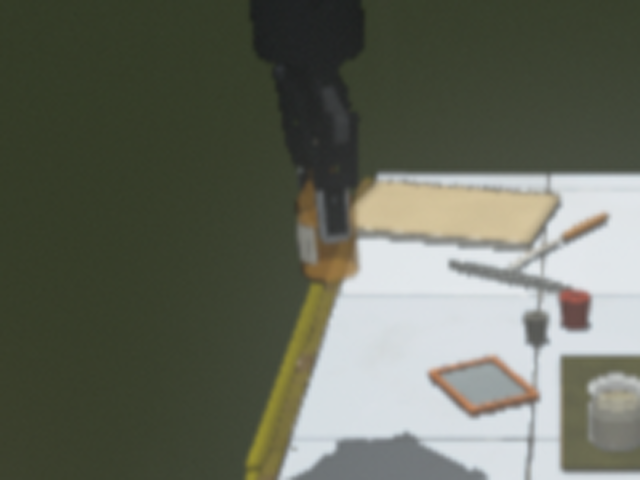

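The bottle is held upright and centred in the grip at crop (328,230). Carrying it to the middle-sized well.

>>> {"name": "servo_tool", "arguments": {
  "plan": [
    [3,0,2,0,0,0,0],
    [3,0.1,6,0,0,0,0],
    [3,0.2,10,0,0,0,0],
    [3,0.2,14,0,0,0,0],
    [3,0.3,18,0,0,0,0],
    [3,0.4,22,0,0,0,0],
    [3,0.4,26,0,0,0,0],
    [3,0.5,30,0,0,0,0],
    [3,0.6,34,0,0,0,0],
    [3,0.6,38,0,0,0,0]
  ]
}}

```text
clock: 9.45
position: [0.5548, -0.1557, 0.1954]
tool_rot: [-3.141, 0.001, 0.411]
force: [0.5, -0.1, -1.4]
grip_width: 0.0396
finger_force: 40.8
```

>>> {"name": "servo_tool", "arguments": {
  "plan": [
    [3,0,4,0,0,0,0],
    [3,0.1,8,0,0,0,0],
    [3,0.2,12,0,0,0,0],
    [3,0.3,15,0,0,0,0],
    [3,0.3,16.4,0,0,0,0],
    [3,0.3,16.4,2,0,0,0],
    [3,0.3,16.4,5,0,0,0],
    [3,0.3,16.4,8,0,0,0],
    [3,0.3,16.4,11,0,0,0],
    [3,0.3,16.4,11,0,0,0]
  ]
}}

```text
clock: 10.45
position: [0.6203, -0.3021, 0.0814]
tool_rot: [-3.136, 0.005, 0.411]
force: [-1.0, 0.3, -1.4]
grip_width: 0.0396
finger_force: 40.8
```

```bash
python3 go.py .624,-.303,.037,23.5;  python3 - <<'E'
from workcell import bot
from h import *
d=bot.grab_frame("side");np.savez("s5.npz",**d)
u,v=proj(d,(.624,-.303,.05)).astype(int);print(u,v,"well",proj(d,(.624,-.303,.016)))
cv2.imwrite("pics/s5.png",cv2.resize(d["frame"][v-60:v+60,u-80:u+80],(640,480),interpolation=cv2.INTER_CUBIC))
E
```

```text
at [ 0.6203 -0.3021  0.0814] [-3.136  0.005  0.411] q [ 0.5   0.8  -0.22  1.5   0.21  0.87 -0.95] w 0.0396 F [-1.   0.3 -1.4] t 10.4
.624,-.303,.037,23.5 -> [0.3 0.3 4.4] [-0.3  0.3  0.1]
340 320 well [339.50039067 335.96260707]
```

View pics/s5.png

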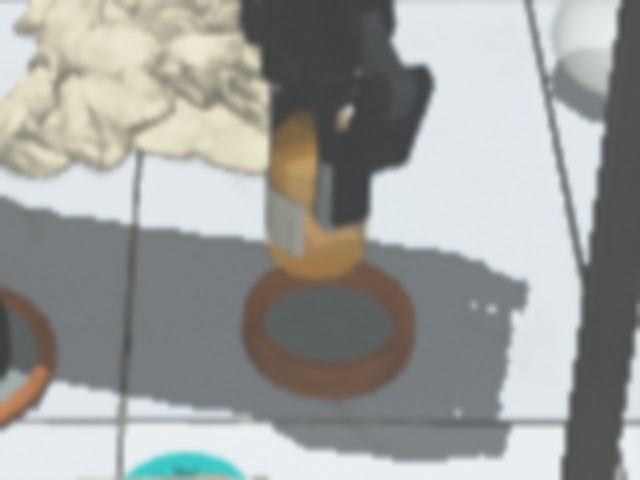

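The bottle is at crop (316,270) above the well, whose centre is at (328,328). It needs about 5 mm more in +x, then it can go down.

>>> {"name": "servo_tool", "arguments": {
  "plan": [
    [3,0.4,0.3,0,0,0,0],
    [3,0.4,0.3,1,0,0,0],
    [3,0.4,0.3,2,0,0,0],
    [3,0.4,0.3,3,0,0,0],
    [3,0.4,0.3,4,0,0,0],
    [3,0.4,0.3,4.2,0,0,0],
    [3,0.4,0.3,4.2,0,0,0]
  ]
}}

```text
clock: 11.2
position: [0.6277, -0.3044, 0.0439]
tool_rot: [-3.141, 0.001, 0.411]
force: [0.7, -0.5, 0.3]
grip_width: 0.0397
finger_force: 40.8
```

```bash
python3 go.py .624,-.303,.037,23.5
```

```text
at [ 0.6277 -0.3044  0.0439] [-3.141e+00  1.000e-03  4.110e-01] q [ 0.5   0.86 -0.21  1.5   0.22  0.81 -0.96] w 0.0397 F [ 0.7 -0.5  0.3] t 11.2
.624,-.303,.037,23.5 -> [-0.3 -0.3  0.7] [-0.  0.  0.]
```

>>> {"name": "servo_tool", "arguments": {
  "plan": [
    [3,-0.2,-0.2,0.3,0,0,0],
    [3,-0.2,-0.2,0.6,0,0,0],
    [3,-0.2,-0.2,0.6,0,0,0],
    [6,-0.2,-0.2,0.6,0,0,0],
    [6,-0.2,-0.2,0.6,0,0,0],
    [6.5,-0.2,-0.2,0.6,0,0,0]
  ]
}}

```text
clock: 11.8
position: [0.6255, -0.3036, 0.0386]
tool_rot: [3.141, -0.0, 0.411]
force: [-0.1, 0.5, 0.7]
grip_width: 0.0649
finger_force: 0.0
```

>>> {"name": "servo_tool", "arguments": {
  "plan": [
    [8.5,0,0,0,0,0,0],
    [8.5,0,0,-1,0,0,0],
    [8.5,0,0,-3,0,0,0],
    [8.5,0,0,-6,0,0,0],
    [8.5,0,0,-9,0,0,0],
    [8.5,0,0,-12,0,0,0],
    [8.5,0,0,-15,0,0,0],
    [8.5,0,0,-17,0,0,0]
  ]
}}

```text
clock: 12.6
position: [0.6258, -0.3037, 0.2118]
tool_rot: [3.14, -0.002, 0.411]
force: [0.9, -0.3, 0.8]
grip_width: 0.0847
finger_force: 0.0
```

```bash
python3 go.py .429,.05,.2,60 .429,.05,.2,60
```

```text
at [ 0.6258 -0.3037  0.2118] [ 3.14e+00 -2.00e-03  4.11e-01] q [ 0.51  0.66 -0.24  1.4   0.17  1.09 -0.92] w 0.0847 F [ 0.9 -0.3  0.8] t 12.6
.429,.05,.2,60 -> [ -3.9 -40.3   1.1] [  0.1  -0.1 -36.5]
.429,.05,.2,60 -> [ -3.9 -40.3   1.1] [  0.1  -0.1 -36.5]
```

>>> {"name": "servo_tool", "arguments": {
  "plan": [
    [6,-0.4,-4,0.1,0,0,-4],
    [6,-0.8,-8,0.2,0,0,-8],
    [6,-1.2,-12.1,0.3,0,0,-12],
    [6,-1.6,-16.1,0.4,0,0,-16],
    [6,-2,-20.2,0.5,0,0,-20],
    [6,-2.4,-24.2,0.6,0,0,-24],
    [6,-2.8,-28.2,0.8,0,0,-28],
    [6,-3.2,-32.3,0.9,0,0,-32],
    [6,-3.6,-36.3,1,0,0,-36],
    [6,-3.9,-40.3,1.1,0,0,-36.5]
  ]
}}

```text
clock: 13.6
position: [0.4278, 0.0515, 0.1982]
tool_rot: [3.14, -0.0, 1.05]
force: [0.6, 1.6, -0.4]
grip_width: 0.0595
finger_force: 0.0
```

>>> {"name": "servo_tool", "arguments": {
  "plan": [
    [6,0,0,0,0,0,0],
    [6,0,0,0,0,0,0],
    [6,0,0,0,0,0,0]
  ]
}}

```text
clock: 13.9
position: [0.4292, 0.0497, 0.1978]
tool_rot: [3.141, -0.0, 1.047]
force: [0.2, -0.4, -0.2]
grip_width: 0.0595
finger_force: 0.0
```

```bash
python3 go.py .428,.049,.014,60
python3 - <<'E'
from workcell import bot
from h import *
t=bot.grab_frame("top");s=bot.grab_frame("side")
o=np.zeros((600,800,3),np.uint8)
o[:300,:400]=cv2.resize(t["frame"][190:250,400:480],(400,300),interpolation=cv2.INTER_CUBIC)
o[:300,400:]=cv2.resize(s["frame"][290:380,280:400],(400,300),interpolation=cv2.INTER_CUBIC)
o[300:,:400]=cv2.resize(s["frame"][130:280,170:370],(400,300),interpolation=cv2.INTER_CUBIC)
o[300:,400:]=cv2.resize(t["frame"][180:330,220:420],(400,300),interpolation=cv2.INTER_CUBIC)
cv2.imwrite("pics/m6.png",o)
X=plane(t,(282.4,304.4),.058);print(X,proj(s,X),proj(s,(X[0],X[1],0)))
E
```

```text
at [0.4292 0.0497 0.1978] [ 3.141 -0.     1.047] q [ 0.19  0.3  -0.53  2.1   0.21  0.79 -0.99] w 0.0595 F [ 0.2 -0.4 -0.2] t 13.9
.428,.049,.014,60 -> [-0.1 -0.1 18.4] [ 0. -0. -0.]
[0.42694209 0.04960683 0.058     ] [246.43183448 210.15336774] [248.26261864 232.1708817 ]
```

View pics/m6.png

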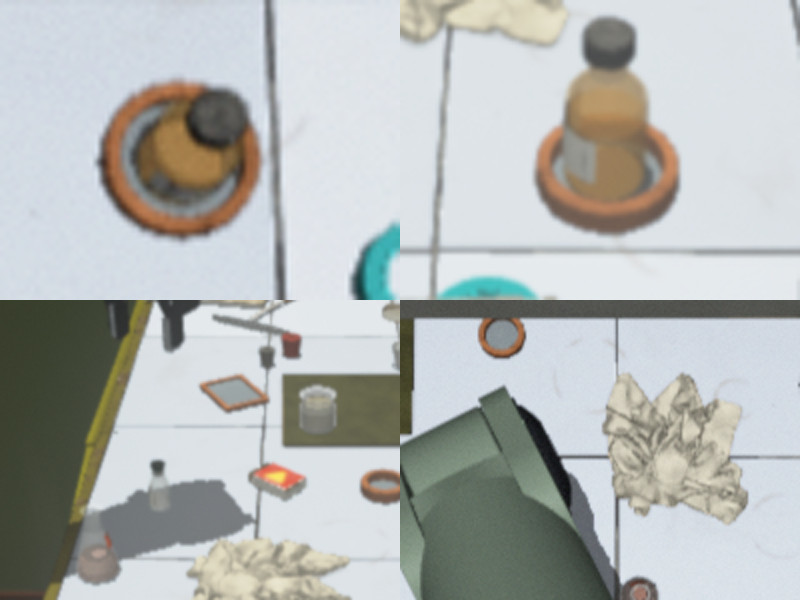

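The bottle stands centred in its well. The vial is in the side view at crop (158,485), and the tool is right above it.

>>> {"name": "servo_tool", "arguments": {
  "plan": [
    [6,0,0,3.5,0,0,0],
    [6,0,0,7,0,0,0],
    [6,0,0,10.5,0,0,0],
    [6,0,0,14,0,0,0],
    [6,0,0,16.5,0,0,0],
    [6,0,0,18,0,0,0],
    [6,0,0,18.3,0,0,0],
    [1,0,0,18.3,0,0,0],
    [1,0,0,18.3,0,0,0],
    [1,0,0,18.3,0,0,0]
  ],
  "force": 25
}}

```text
clock: 15.0
position: [0.4293, 0.0502, 0.0153]
tool_rot: [3.14, -0.001, 1.047]
force: [-0.8, -0.1, 5.6]
grip_width: 0.023
finger_force: 24.2
```

>>> {"name": "servo_tool", "arguments": {
  "plan": [
    [1,0,0,0,0,0,0],
    [1,0,0,0,0,0,0],
    [1,0,0,0,0,0,0],
    [1,0,0,0,0,0,0],
    [1,0,0,0,0,0,0]
  ]
}}

```text
clock: 15.5
position: [0.4293, 0.0502, 0.0153]
tool_rot: [3.14, -0.001, 1.047]
force: [-1.1, -0.6, 5.1]
grip_width: 0.0229
finger_force: 24.2
```

```bash
python3 go.py .43,.05,.1,60
```

```text
at [0.4293 0.0502 0.0153] [ 3.140e+00 -1.000e-03  1.047e+00] q [-0.03  0.64 -0.29  2.22  0.53  0.34 -1.29] w 0.0229 F [-1.1 -0.6  5.1] t 15.5
.43,.05,.1,60 -> [ 0.   0.1 -8.5] [ 0.1 -0.1  0. ]
```

>>> {"name": "servo_tool", "arguments": {
  "plan": [
    [1,0,0,-1,0,0,0],
    [1,0,0,-3,0,0,0],
    [1,0,0,-6,0,0,0],
    [1,0,0,-9,0,0,0],
    [1,0,0,-11,0,0,0],
    [1,0,0,-12,0,0,0],
    [1,0,0,-12,0,0,0]
  ]
}}

```text
clock: 16.2
position: [0.4293, 0.0501, 0.1358]
tool_rot: [3.139, -0.001, 1.047]
force: [0.5, -0.8, -1.2]
grip_width: 0.023
finger_force: 24.8
```

```bash
python3 - <<'E'
from h import *
for f,b in (("side.npz",(344,208,36,26)),("top.npz",(252,180,40,35))):
    s=dict(np.load(f));H,S,V=cv2.split(cv2.cvtColor(s["frame"],cv2.COLOR_BGR2HSV))
    c=cut(s,((H<20)&(S>70)&(V>50)).astype(np.uint8),b);print(cv2.boundingRect(c))
    g=ground(s,c,.012);print(g.min(0),g.max(0),(g.min(0)+g.max(0))/2)
E
python3 go.py .684,.086,.135,60
```

```text
(351, 215, 22, 15)
[662.29974   46.156376] [712.66205 108.92661] [687.4809  77.5415]
(259, 189, 23, 20)
[657.75134  60.51286] [704.4164  112.94014] [681.08386  86.7265 ]
at [0.4293 0.0501 0.1358] [ 3.139e+00 -1.000e-03  1.047e+00] q [ 0.15  0.41 -0.5   2.16  0.32  0.64 -1.1 ] w 0.023 F [ 0.5 -0.8 -1.2] t 16.2
.684,.086,.135,60 -> [15.8 20.3  0.1] [ 0.1 -0.1 -0. ]
```

>>> {"name": "servo_tool", "arguments": {
  "plan": [
    [1,1,1.5,0,0,0,0],
    [1,3,4,0,0,0,0],
    [1,5,6.5,0,0,0,0],
    [1,7,9,0,0,0,0],
    [1,9,11.5,0,0,0,0],
    [1,11,14,0,0,0,0],
    [1,13,16.5,0,0,0,0],
    [1,14.8,19,0,0,0,0],
    [1,15.8,20.3,0,0,0,0],
    [1,15.8,20.3,0,0,0,0]
  ]
}}

```text
clock: 17.2
position: [0.6843, 0.0863, 0.1322]
tool_rot: [-3.14, 0.001, 1.048]
force: [-1.1, -0.4, -0.6]
grip_width: 0.0232
finger_force: 24.8
```

>>> {"name": "servo_tool", "arguments": {
  "plan": [
    [1,0,0,1,0,0,0],
    [1,0,0,3,0,0,0],
    [1,0,0,5,0,0,0],
    [1,0,0,7,0,0,0],
    [1,0,0,8.5,0,0,0],
    [1,0,0,9,0,0,0],
    [1,0,0,9,0,0,0],
    [1,0,0,9,0,0,0]
  ]
}}

```text
clock: 18.0
position: [0.6837, 0.086, 0.0451]
tool_rot: [3.141, -0.001, 1.048]
force: [0.7, 1.0, -0.0]
grip_width: 0.0228
finger_force: 24.8
```

```bash
python3 go.py .685,.086,.0205,60
python3 - <<'E'
from workcell import bot
from h import *
s=bot.grab_frame("side")
o=cv2.resize(s["frame"][165:255,300:420],(640,480),interpolation=cv2.INTER_CUBIC)
cv2.imwrite("pics/s7.png",o)
E
```

```text
at [0.6837 0.086  0.0451] [ 3.141e+00 -1.000e-03  1.048e+00] q [ 0.03  0.86 -0.4   1.52  0.41  0.84 -1.04] w 0.0228 F [ 0.7  1.  -0. ] t 18.0
.685,.086,.0205,60 -> [0.1 0.1 2.5] [ 0. -0.  0.]
```

View pics/s7.png

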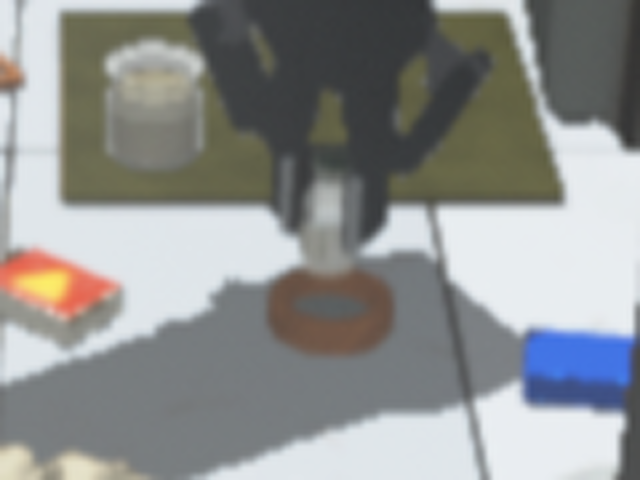

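The vial hangs upright at crop (326,240) over the well centre at (330,305). Lowering and releasing.

>>> {"name": "servo_tool", "arguments": {
  "plan": [
    [1,0.1,0.1,1,0,0,0],
    [1,0.1,0.1,2,0,0,0],
    [1,0.1,0.1,2.4,0,0,0],
    [1,0.1,0.1,2.4,0,0,0],
    [3.6,0.1,0.1,2.4,0,0,0],
    [3.6,0.1,0.1,2.4,0,0,0],
    [4,0.1,0.1,2.4,0,0,0]
  ]
}}

```text
clock: 18.75
position: [0.6848, 0.0862, 0.0204]
tool_rot: [-3.142, -0.0, 1.048]
force: [0.2, -0.5, -0.2]
grip_width: 0.0402
finger_force: 0.0
```

>>> {"name": "servo_tool", "arguments": {
  "plan": [
    [4.5,0,0,0,0,0,0],
    [4.5,0,0,-1,0,0,0],
    [4.5,0,0,-3,0,0,0],
    [4.5,0,0,-6,0,0,0],
    [5,0,0,-9,0,0,0],
    [6,0,0,-11,0,0,0],
    [7,0,0,-12,0,0,0]
  ]
}}

```text
clock: 19.45
position: [0.6856, 0.0864, 0.1433]
tool_rot: [3.139, -0.002, 1.048]
force: [-0.2, -0.2, 0.6]
grip_width: 0.0697
finger_force: 0.0
```

```bash
python3 go.py .561,.097,.12,141.2
python3 - <<'E'
from h import *
t=dict(np.load("top.npz"));s=dict(np.load("side.npz"))
H,S,V=cv2.split(cv2.cvtColor(t["frame"],cv2.COLOR_BGR2HSV))
g=ground(t,cut(t,((S>90)&((H<35)|(H>170))&(V>100)).astype(np.uint8),(242,228,45,42)),.015);r=cv2.minAreaRect(g);print(r)
o=np.hstack([cv2.resize(t["frame"][228:272,242:287],(400,400),interpolation=cv2.INTER_CUBIC),cv2.resize(t["frame"][250:300,133:190],(400,400),interpolation=cv2.INTER_CUBIC)])
cv2.imwrite("pics/m8.png",o)
E
```

```text
at [0.6856 0.0864 0.1433] [ 3.139e+00 -2.000e-03  1.048e+00] q [ 0.06  0.75 -0.44  1.47  0.36  1.   -1.  ] w 0.0697 F [-0.2 -0.2  0.6] t 19.4
.561,.097,.12,141.2 -> [ -5.3 -11.3   2.3] [  0.2   0.  -81.2]
((560.8779296875, 96.92739868164062), (36.343387603759766, 55.121578216552734), 51.246700286865234)
```

View pics/m8.png

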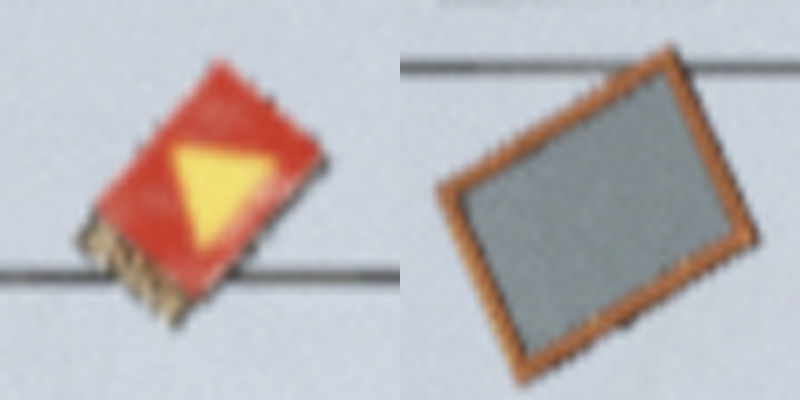

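The red top's corners are at crop (222,62), (325,155), (190,298) and (95,208). The drawer faces lower-left, so the box's y axis is at about 140°, and the tray's long axis is at about 119°. Moving over the box.

>>> {"name": "servo_tool", "arguments": {
  "plan": [
    [7,-0.5,-1.1,0,0,0,-8],
    [7,-1,-2.2,0,0,0,-16],
    [7,-1.6,-3.4,0,0,0,-24],
    [7,-2.1,-4.5,0,0,0,-32],
    [7,-2.6,-5.6,0,0,0,-40],
    [7,-3.2,-6.8,0.5,0,0,-48],
    [7,-3.7,-7.9,1,0,0,-56],
    [7,-4.2,-9,1.5,0,0,-64],
    [7,-4.8,-10.2,2,0,0,-72],
    [7,-5.3,-11.3,2.3,0,0,-80]
  ],
  "force": 30
}}

```text
clock: 20.45
position: [0.5595, 0.0966, 0.1169]
tool_rot: [-3.141, -0.0, 2.45]
force: [-0.8, 0.3, -0.3]
grip_width: 0.0697
finger_force: 0.0
```

>>> {"name": "servo_tool", "arguments": {
  "plan": [
    [7,0,0,0,0,0,0],
    [7,0,0,0,0,0,0],
    [7,0,0,0,0,0,0]
  ]
}}

```text
clock: 20.75
position: [0.5611, 0.0967, 0.1176]
tool_rot: [3.141, 0.0, 2.441]
force: [1.0, 0.0, -0.1]
grip_width: 0.0701
finger_force: 0.0
```

```bash
python3 go.py .562,.097,.006,140
python3 - <<'E'
from workcell import bot
from h import *
s=bot.grab_frame("side");t=bot.grab_frame("top")
o=np.hstack([cv2.resize(s["frame"][165:255,270:390],(400,300),interpolation=cv2.INTER_CUBIC),cv2.resize(t["frame"][180:270,220:340],(400,300),interpolation=cv2.INTER_CUBIC)])
cv2.imwrite("pics/m9.png",o)
E
```

```text
at [0.5611 0.0967 0.1176] [3.141 0.    2.441] q [ 0.27  0.7  -0.79  1.82  0.62  0.89  0.06] w 0.0701 F [ 1.   0.  -0.1] t 20.8
.562,.097,.006,140 -> [-0.   0.1 11.2] [ 0.   0.  -0.2]
```

View pics/m9.png

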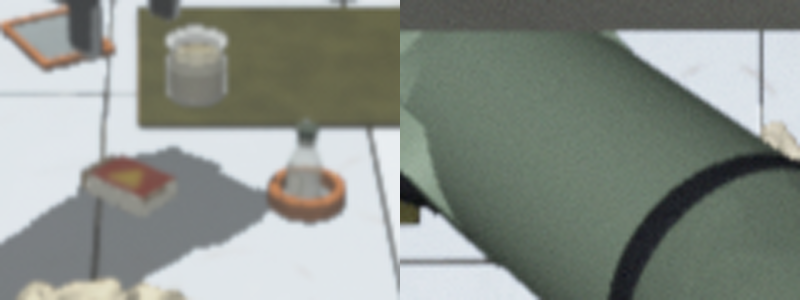

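The vial stands in the small well at crop (305,180). The tool is over the matchbox, so I'll grip it.

>>> {"name": "servo_tool", "arguments": {
  "plan": [
    [7,0,0,3,0,0,0],
    [7,0,0,6,0,0,0],
    [7,0,0,8.5,0,0,0],
    [7,0,0,10.2,0,0,0],
    [7,0,0,11.1,0,0,0],
    [7,0,0,11.1,0,0,0],
    [2.5,0,0,11.1,0,0,0],
    [2.5,0,0,11.1,0,0,0],
    [2.5,0,0,11.1,0,0,0],
    [2.5,0,0,11.1,0,0,0]
  ]
}}

```text
clock: 21.85
position: [0.5611, 0.0968, 0.0076]
tool_rot: [3.141, 0.001, 2.444]
force: [-1.5, -1.1, 6.7]
grip_width: 0.0381
finger_force: 29.5
```

>>> {"name": "servo_tool", "arguments": {
  "plan": [
    [2.5,0,0,0,0,0,0],
    [2.5,0,0,0,0,0,0],
    [2.5,0,0,0,0,0,0]
  ]
}}

```text
clock: 22.15
position: [0.5611, 0.0968, 0.0076]
tool_rot: [3.141, 0.001, 2.444]
force: [-0.9, -1.1, 7.6]
grip_width: 0.0381
finger_force: 29.5
```

>>> {"name": "servo_tool", "arguments": {
  "plan": [
    [2.5,0,0,-1,0,0,0],
    [2.5,0,0,-3,0,0,0],
    [2.5,0,0,-6,0,0,0],
    [2.5,0,0,-9,0,0,0],
    [2.5,0,0,-9,0,0,0]
  ]
}}

```text
clock: 22.65
position: [0.5623, 0.0973, 0.1009]
tool_rot: [3.137, 0.004, 2.444]
force: [1.2, 0.1, 0.2]
grip_width: 0.0385
finger_force: 30.7
```

```bash
python3 go.py .498,.3345,.1,119
```

```text
at [0.5623 0.0973 0.1009] [3.137 0.004 2.444] q [ 0.25  0.72 -0.77  1.83  0.65  0.86  0.04] w 0.0385 F [1.2 0.1 0.2] t 22.6
.498,.3345,.1,119 -> [20.2 14.   0.1] [ 0.3  0.2 21. ]
```

>>> {"name": "servo_tool", "arguments": {
  "plan": [
    [2.5,1.5,1,0,0,0,2],
    [2.5,4,2.8,0,0,0,4],
    [2.5,6.5,4.5,0,0,0,7],
    [2.5,9,6.2,0,0,0,10],
    [2.5,11.5,8,0,0,0,13],
    [2.5,14,9.7,0,0,0,15],
    [2.5,16.5,11.4,0,0,0,18],
    [2.5,19,13.2,0,0,0,20],
    [2.5,20.2,14,0,0,0,21],
    [2.5,20.2,14,0,0,0,21]
  ]
}}

```text
clock: 23.65
position: [0.4943, 0.3363, 0.097]
tool_rot: [3.141, -0.001, 2.08]
force: [-0.2, -0.8, -0.5]
grip_width: 0.0382
finger_force: 30.7
```

>>> {"name": "servo_tool", "arguments": {
  "plan": [
    [2.5,0,0,1,0,0,0],
    [2.5,0,0,3,0,0,0],
    [2.5,0,0,5,0,0,0],
    [2.5,0,0,6,0,0,0],
    [2.5,0,0,6,0,0,0],
    [2.5,0,0,6,0,0,0]
  ]
}}

```text
clock: 24.25
position: [0.4958, 0.3335, 0.0368]
tool_rot: [3.141, -0.0, 2.077]
force: [-0.9, 0.7, 0.1]
grip_width: 0.0379
finger_force: 30.7
```

```bash
python3 go.py .498,.3345,.0125,119
python3 - <<'E'
from workcell import bot
from h import *
s=bot.grab_frame("side")
cv2.imwrite("pics/s10.png",cv2.resize(s["frame"][125:215,235:355],(640,480),interpolation=cv2.INTER_CUBIC))
print(proj(s,(.496,.338,.008)))
E
```

```text
at [0.4958 0.3335 0.0368] [ 3.141 -0.     2.077] q [-0.27  0.81 -0.62  1.78  0.65  0.77 -0.73] w 0.0379 F [-0.9  0.7  0.1] t 24.2
.498,.3345,.0125,119 -> [-0.   0.2  2.4] [ 0. -0.  0.]
[285.48617958 173.59809045]
```

View pics/s10.png

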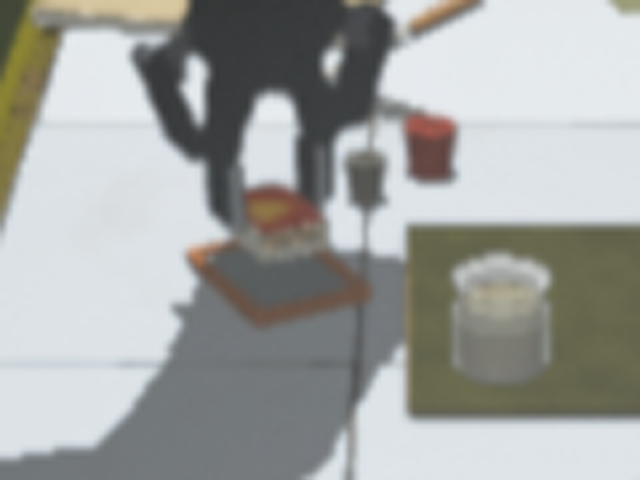

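The box is aligned over the tray, at crop (285,215) against the tray centre (280,268). Lowering.

>>> {"name": "servo_tool", "arguments": {
  "plan": [
    [2.5,0,0.2,0.8,0,0,0],
    [2.5,0,0.2,1.6,0,0,0],
    [2.5,0,0.2,2.2,0,0,0],
    [2.5,0,0.2,2.4,0,0,0],
    [2.5,0,0.2,2.4,0,0,0],
    [5,0,0.2,2.4,0,0,0],
    [5,0,0.2,2.4,0,0,0],
    [5.5,0,0.2,2.4,0,0,0]
  ]
}}

```text
clock: 25.1
position: [0.4974, 0.3348, 0.0125]
tool_rot: [3.141, -0.0, 2.077]
force: [0.7, -0.2, -0.4]
grip_width: 0.0552
finger_force: 0.0
```

>>> {"name": "servo_tool", "arguments": {
  "plan": [
    [6,0,0,0,0,0,0],
    [6,0,0,-1,0,0,0],
    [6,0,0,-4,0,0,0],
    [6,0,0,-8,0,0,0],
    [6,0,0,-12,0,0,0],
    [6,0,0,-16,0,0,0],
    [6,0,0,-20,0,0,0],
    [6,-4,0,-20,0,0,0],
    [6,-8,0,-20,0,0,0]
  ]
}}

```text
clock: 26.0
position: [0.5364, 0.265, 0.2147]
tool_rot: [3.139, 0.0, 2.08]
force: [1.0, -0.4, -0.7]
grip_width: 0.0597
finger_force: 0.0
```

>>> {"name": "servo_tool", "arguments": {
  "plan": [
    [6,-5,0,0,0,0,0],
    [6,-10,0,0,0,0,0],
    [6,-15,0,0,0,0,0],
    [6,-20,0,0,0,0,0],
    [6,-25,0,0,0,0,0],
    [6,-25,0,0,0,0,0],
    [6,-25,0,0,0,0,0]
  ]
}}

```text
clock: 26.7
position: [0.6575, 0.0452, 0.2128]
tool_rot: [3.142, -0.0, 2.076]
force: [-0.3, -0.4, -1.1]
grip_width: 0.0601
finger_force: 0.0
```

```bash
python3 go.py
python3 - <<'E'
from workcell import bot
from h import *
s=bot.grab_frame("side");t=bot.grab_frame("top")
o=np.zeros((600,800,3),np.uint8)
o[:,:400]=np.vstack([cv2.resize(t["frame"][240:310,120:213],(400,300),interpolation=cv2.INTER_CUBIC),cv2.resize(s["frame"][145:205,250:330],(400,300),interpolation=cv2.INTER_CUBIC)])
o[:300,400:]=cv2.resize(t["frame"][180:345,90:490],(400,165+135))
o[300:,400:]=cv2.resize(s["frame"][140:400,180:420],(400,300))
cv2.imwrite("pics/end.png",o)
E
```

```text
at [0.6575 0.0452 0.2128] [ 3.142 -0.     2.076] q [ 0.28  0.68 -0.71  1.49  0.47  1.14 -0.02] w 0.0601 F [-0.3 -0.4 -1.1] t 26.7
```

View pics/end.png

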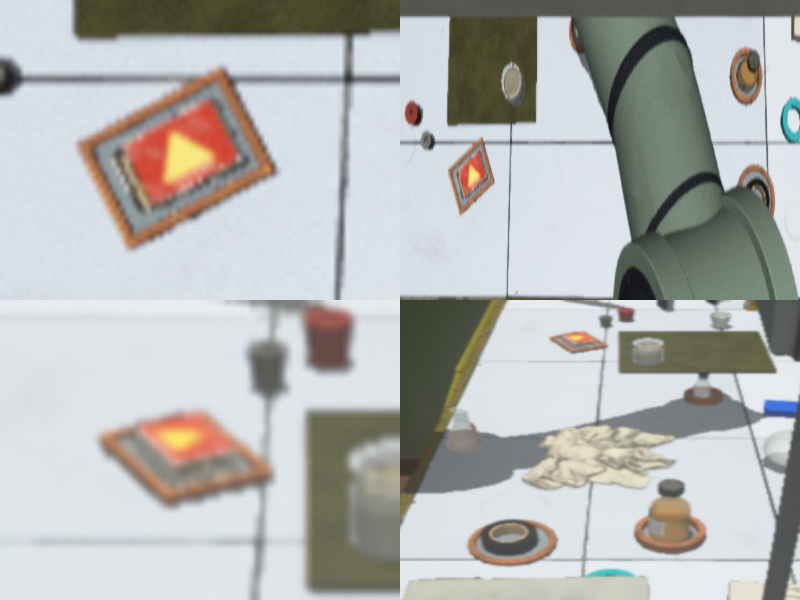

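The final picture shows all four items inside their holders: box (185,155), vial (703,388), tape (512,538) and bottle (670,512). The flask and jar stand where they were, and the tool is clear at z = 0.21. Handing in.

```bash
python3 -c "
from workcell import bot
print(bot.job_done())"
```

```text
the job is handed in; nothing more can be done
None
```

The bottle, vial, matchbox and tape are each in their own holder in the final pictures, with the flask and jar where they were, and I handed the job in at about 27 s; the hand-in returned no verdict.

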